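# Let a jacked-up condensing unit down onto its feet

## Robot

A 6-joint arm with a two-finger parallel gripper is mounted at the origin on the work surface. World frame = base frame: x ahead of the robot, y to its left, z up, the work surface at z = 0. Lengths are in m, angles in degrees, forces in N, time in s.
With the tool pointing down it reaches from about 0.25 to 0.725 m from the base axis. Payload 9.7 kg.
Tool frame: the origin (TCP) lies at the very end of the fingers, on their centre line; the grasp point (between the pads) lies 19 mm behind it; z points along the fingers, y is the direction in which the jaws open and shut (so a half turn about z gives the same grasp; the last joint's range is limited). The gripper opens to 85 mm and grips with 20 to 120 N. Pads are 22 mm wide; open, the fingers measure 114 mm over their backs; the gripper's body (76 mm by 85 mm) begins 54 mm behind the grasp point. The pads swing forward as they close: fully open they stand 13 mm farther back than shut.
Start: joints at [64.859, 4.979, 10.078, 95.1, 0, 90], TCP at [0.234, 0.498, 0.231] pointing down, gripper open.
Joint ranges: [-179.16, 179.16], [-48.56, 103.87], [-65.8, 70.77], [-126.05, 130.52], [-82.76, 87.17], [-180, 180]. Speed limits (degrees/s): [127.2, 127.2, 147.25, 180, 180, 180].

## Interface

Orientations are given as [roll, pitch, yaw] about the fixed x, y, z axes, in that order (R = Rz(yaw) Ry(pitch) Rx(roll)).
In Python, from workcell import bot, camera, ticket gives the robot as it stands.
- The arm moves only by the shell command python3 -m jog 'ROWS' [FORCE]. ROWS is a JSON object of lists of equal length, an entry for each row: "turn": the turn, a rotation vector about the world's x, y, z each as a share of 8 degrees, from -1 to 1, a list of three; "delta_pos": the shift along the world's x, y, z each as a share of 50 mm, from -1 to 1, a list of three; "hand": the opening, from -1 (shut) to 1 (fully open). A call has exactly 10 rows; each row shifts and turns the commanded pose from where the row before left it; what a row does not reach is not made up. A row lasts 1/10 s, in which the tool goes at most 50 mm and 8.59 degrees, less where a joint would pass 70% of its speed; a pose out of reach is approached as far as the arm can. A call with a number of a shift or a turn outside -1 to 1 is refused whole. A call with a gripper value outside its range is refused whole. The fingers move at their own pace and stop on an object; FORCE is the grip in N (left out, the last holds). Time passes only in rows, so rows that do not move let the fingers close, or fill a call up. It gives the time, the measured TCP pose, the force and the opening at its end, in the units of the state.
- bot.get_obs(): the state, without advancing time (a new reading comes with each control period).
- camera(name): name is "scene" or "top" or "wrist"; returns a dict with "frame" (384x512x3 uint8, red, green, blue), "range_z" (384x512 float32, m along the optical axis (not along the pixel's ray), 0 where there is no reading), "fx", "fy", "cx", "cy" (pixels), "k1" (the pictures are not rectified: a ray, as slopes to the right and down, at radius r is drawn at 1 + k1 r^2 times it, then the intrinsics apply), "extrinsics" (4x4, takes a point from world to camera coordinates); the wrist camera has in their place "mount" (4x4, takes a point from camera to tool coordinates, whose origin is the TCP and whose axes are the flange's). Camera axes: x right, y up, looking along -z (the intrinsics and any distortion apply to the point x, -y, -z); pixel columns grow to the right and rows downward; lengths in m; the calibration is good to about 2 mm. A picture is of the moment at which its call begins: read the wrist's pose just before it.
- ticket.job_done(): hands the job in, once; it reports no verdict.
The state is a dict: "time": time; "q": joint angles; "qd": joint speeds; "joint_efforts": joint torques, N m; "ee_pos": TCP position; "tcp_rot": TCP orientation; "wrist_force": force on the tool from outside, world axes, zero at the start; "torque": the same for the moment, N m; "opening": finger opening in m.
Only numpy, scipy, OpenCV 4.12 (cv2) and the standard library are available. Lean on these libraries where they do the work, as an engineer would, in place of code of your own. Each camera call takes 0.05 s, during which the arm holds its last target.

## Task

The condensing unit on the bench has its near edge raised on a small hydraulic jack. Crack the jack's release valve open with its lever, only as far as it takes to let the unit sink slowly and under control until all its feet stand on the bench (taking a couple of seconds or more, never let it drop), then turn the valve fully shut again, gently up against its stop without forcing it. Leave the other things on the bench alone.

Things in the scene. Friction and masses are not known exactly. Their poses are not given: they have to be found in the camera images.
- valve (a joint): Jack's release valve: a stiff horizontal lever, 5 to 11 N at its pin moves it, stays where left. 0 = shut, against the stop pin; opens anticlockwise from above, to 1.0 rad. Starts at 0.02-0.12. Nothing sinks until a crack point between 0.2 and 0.75 rad (hidden: varies with weight and wear); each 0.1 rad beyond adds about 0.05 rad/s of sinking. Turned back below it, the unit stops.
- valve_pin (a point): On the centre line of the upright black round grip pin at the free end of the valve lever, 20 mm under the pin's top and 100 mm above the bench; it moves with the lever. Pin diameter 14 mm, standing from 66 to 120 mm above the bench, 80 mm from the stem's axis; its x axis points outward along the lever. The steel lever bar below spans heights 56 to 68 mm, 12 mm wide.
- valve_axis (a point): On the vertical axis of the valve stem, 62 mm above the bench, over a grey 50 mm square block on the jack's base plate. Its axes are the jack's: the jack's column (90 by 66 mm, ram head up to 207 mm high) is centred 120 mm away along its -y, the unit lies beyond. The shut lever points 60 degrees anticlockwise of its +x axis.
- stop_pin: Upright steel stop pin, 12 mm diameter, from 8 to 73 mm above the bench (origin at its foot), beside the lever on its clockwise side, 51 mm from the stem's axis. The shut lever touches it. More than 20 N on it is too much; 1 to 8 N at the grip pin beyond what turns the lever is plenty.
- unit (a joint): How far the condensing unit (4 to 8 kg) has come down, rad: 0 = near edge raised (start), 0.19 = all four feet on the bench. It turns about the feet on its far side, 0.44 m from the valve stem along the jack's -y; 0.1 rad/s is about 28 mm/s at the raised edge, and more than that counts as a drop.
- unit_edge (a point): Middle of the upper edge of the unit's sheet-metal base plate on the side of the jack (base plate 320 by 290 mm, with a grey domed compressor, a finned condenser with fan and copper pipes on it, about 0.2 m tall). It is 90 mm above the bench at the start and 38 mm when the feet are down.
- wrench: Loose steel open wrench, 190 mm long, lying on the bench; origin at the middle of its underside. Bystander.
- tub: Loose open white plastic tub, 120 by 120 mm, 70 mm high; origin at the middle of its underside. Bystander.
- jar: Loose closed white jar, 80 mm diameter, 90 mm high; origin at the middle of its underside. Bystander.

How it is judged (in metres and radians):
On the way, in this order (a step that is already met when the one before it is completed fails the run):
1. the valve is cracked open and the unit is on its way down (value of joint unit above 0.06 rad and value of joint valve above 0.15 rad), for 0.1 s.
2. the unit stands on all its feet (value of joint unit above 0.182 rad), for 0.2 s.
3. the valve is shut again (value of joint valve below 0.05 rad), for 0.2 s.
At the end, for the whole second after the job is handed in: The unit stands on all four feet (within 0.008 rad of fully down), and the valve lever is back against its stop (within 0.05 rad of shut, i.e. 4 mm at the pin), both at rest (value of joint unit above 0.182 rad and value of joint valve below 0.05 rad and velocity of joint valve between -0.05 and 0.05 rad/s and velocity of joint unit below 0.02 rad/s); the robot touches nothing.
It fails at once if the unit comes down faster than 0.11 rad/s (about 31 mm/s at its edge) (velocity of joint unit above 0.11 rad/s).
It fails at once if the stop pin is pressed with more than 20 N (contact force between stop_pin and anything else above 20 N).
It fails at once if the wrench is moved by more than 30 mm (distance of wrench from where it was at the start of the episode above 0.03 m).
It fails at once if the tub is moved by more than 30 mm (distance of tub from where it was at the start of the episode above 0.03 m).
It fails at once if the jar is moved by more than 30 mm (distance of jar from where it was at the start of the episode above 0.03 m).
It also fails if it takes over 72 s, if anything falls off the work surface, if the arm or the gripper's body presses on something with over 40 N, if the wrist force passes 120 N, or if a joint passes its speed limit or range.

## Working session

There is one attempt and no reset: what is moved stays moved. The work goes in short steps, Python scripts to look and compute and a shell command to move; the robot and the scene stay as the last step left them, time stands still between calls to the robot, and variables do not carry over. Pictures are saved under pics/ and viewed, and the job is handed in when it is done.

```bash
ls; mkdir -p pics
python3 - <<'E'
from workcell import bot,camera
import cv2,numpy as np
print(bot.get_obs())
for n in ["scene","top","wrist"]:
    c=camera(n); cv2.imwrite(f"pics/{n}0.png",c["frame"][:,:,::-1]); np.savez(f"{n}0.npz",**c)
    print(n,{k:v for k,v in c.items() if k not in("frame","range_z")}, (c["range_z"]>0).mean())
E
```

```text
pics
{'time': 0.0, 'q': array([6.48591851e+01, 5.00894526e+00, 1.00337147e+01, 9.50997343e+01,
       5.46928093e-04, 9.00004532e+01]), 'qd': array([-0.03410979,  0.07281206, -0.06097042,  0.02082365, -0.02621555,
        0.06126447]), 'joint_efforts': array([-2.90252494e-03, -5.20387995e+01,  4.64804614e+01,  1.61664840e-02,
       -1.12237722e-04,  3.47154625e-06]), 'ee_pos': array([0.2335609 , 0.49768233, 0.23059713]), 'tcp_rot': array([-1.79925035e+02, -5.46334703e-04,  1.54858731e+02]), 'wrist_force': array([ 0.33685959, -0.27456566,  0.16091422]), 'torque': array([-0.03269014,  0.03145897, -0.02027111]), 'opening': 0.08509927918098752}
scene {'fx': 404.48986212407243, 'fy': 404.48986212407243, 'cx': 255.17487878112144, 'cy': 191.50061397781826, 'k1': -0.06917148288394533, 'extrinsics': array([[ 0.04947859,  0.99874472, -0.007801  , -0.07174971],
       [-0.83126849,  0.04550892,  0.55400508,  0.39500957],
       [ 0.55366466, -0.02092666,  0.83247674, -1.52281223],
       [ 0.        ,  0.        ,  0.        ,  1.        ]])} 0.9958394368489584
top {'fx': 478.65973982448844, '
[... 189 characters left out ...]
99209455, -0.02542876,  0.12288935, -0.54195757],
       [-0.12302876, -0.00398687,  0.9923951 , -1.197071  ],
       [ 0.        ,  0.        ,  0.        ,  1.        ]])} 0.9960276285807291
wrist {'fx': 325.14242853406375, 'fy': 325.14242853406375, 'cx': 252.0244205211342, 'cy': 190.92375823366947, 'k1': -0.04989371153197129, 'mount': array([[ 2.42134976e-04,  9.64989290e-01,  2.62289175e-01,
         6.77953436e-02],
       [ 9.99999526e-01, -4.81118888e-04,  8.46926727e-04,
         4.09731641e-04],
       [ 9.43467497e-04,  2.62288845e-01, -9.64988949e-01,
        -1.41963232e-01],
       [ 0.00000000e+00,  0.00000000e+00,  0.00000000e+00,
         1.00000000e+00]])} 0.9959309895833334
```

View pics/scene0.png

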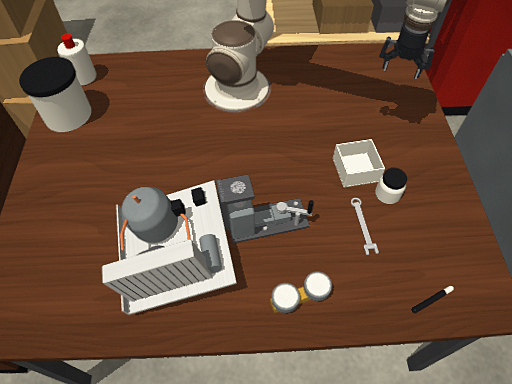

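View pics/top0.png

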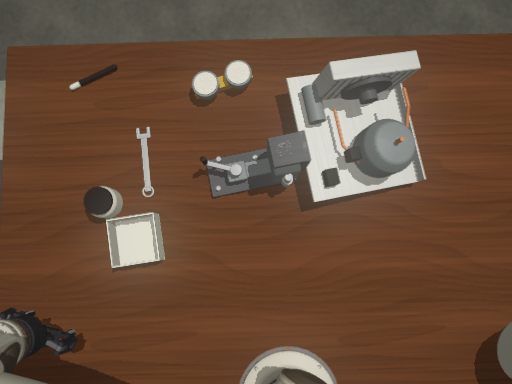

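View pics/wrist0.png

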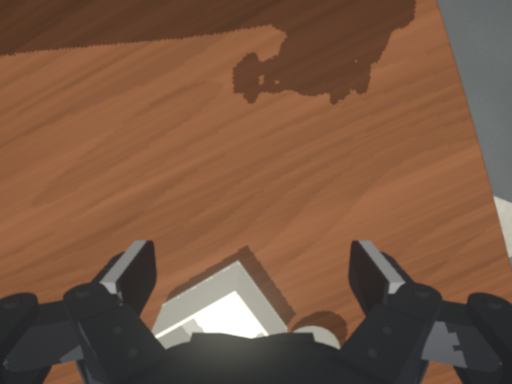

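The top view shows the jack with its stem near (235,170), the lever's black pin near (204,160), and the unit on the right. The wrench, jar and tub are to the left. Next I'll zoom in.

```bash
cat > h.py <<'E'
import numpy as np,cv2
def K(c): return np.array([[c["fx"],0,c["cx"]],[0,c["fy"],c["cy"]],[0,0,1.]])
def slopes(c,u,v):
    p=np.stack([np.ravel(u),np.ravel(v)],-1).astype(float).reshape(-1,1,2)
    return cv2.undistortPoints(p,K(c),np.array([float(c["k1"]),0,0,0,0])).reshape(-1,2)
def c2w(c,obs=None):
    if "extrinsics" in c: return np.linalg.inv(c["extrinsics"])
    from scipy.spatial.transform import Rotation as R
    T=np.eye(4);T[:3,:3]=R.from_euler("xyz",obs["tcp_rot"],degrees=True).as_matrix();T[:3,3]=obs["ee_pos"]
    return T@c["mount"]
def onplane(c,u,v,z,T=None):
    T=c2w(c) if T is None else T
    s=slopes(c,u,v); d=np.c_[s[:,0],-s[:,1],-np.ones(len(s))]@T[:3,:3].T; o=T[:3,3]
    return o+d*((z-o[2])/d[:,2])[:,None]
def atdepth(c,u,v,T=None):
    T=c2w(c) if T is None else T
    u=np.ravel(u);v=np.ravel(v);s=slopes(c,u,v); r=c["range_z"][v.astype(int),u.astype(int)]
    p=np.c_[s[:,0]*r,-s[:,1]*r,-r]; return p@T[:3,:3].T+T[:3,3]
def cloud(c,T=None):
    h,w=c["range_z"].shape; v,u=np.mgrid[:h,:w]; return atdepth(c,u,v,T).reshape(h,w,3)
E
python3 - <<'E'
import numpy as np,cv2
from h import *
for n,(x0,y0,x1,y1) in {"top":(190,130,320,205),"scene":(205,165,335,250)}.items():
    c=dict(np.load(n+"0.npz")); f=c["frame"][y0:y1,x0:x1,::-1]
    cv2.imwrite(f"pics/{n}zoom.png",cv2.resize(f,None,fx=6,fy=6,interpolation=cv2.INTER_NEAREST))
c=dict(np.load("top0.npz")); P=cloud(c)
for u,v in [(204,160),(206,161),(235,170),(290,155),(288,180),(305,195),(290,78),(424,180),(147,190),(135,215),(100,200),(205,84),(238,73)]: print(u,v,P[v,u].round(3))
E
```

```text
204 160 [0.593 0.191 0.12 ]
206 161 [0.594 0.188 0.1  ]
235 170 [0.574 0.119 0.074]
290 155 [ 0.584 -0.01   0.206]
288 180 [ 0.538 -0.009  0.129]
305 195 [ 0.514 -0.062 -0.004]
290 78 [ 0.802 -0.025  0.091]
424 180 [ 0.545 -0.377  0.001]
147 190 [0.537 0.354 0.006]
135 215 [0.468 0.369 0.071]
100 200 [0.505 0.451 0.09 ]
205 84 [0.804 0.193 0.057]
238 73 [0.831 0.107 0.057]
```

View pics/topzoom.png

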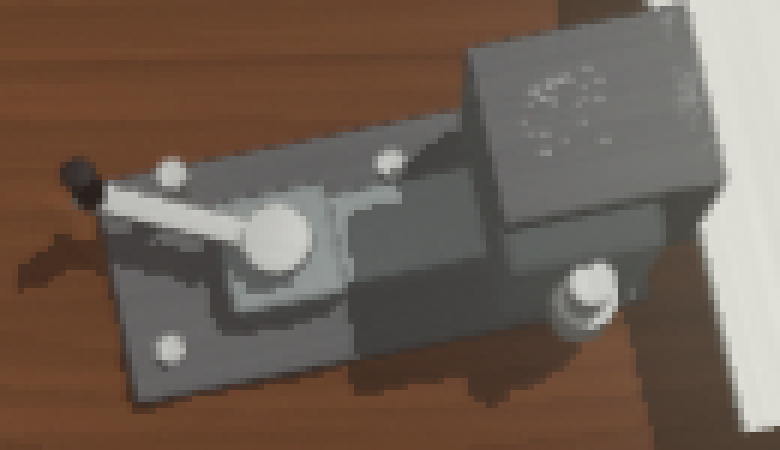

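View pics/scenezoom.png

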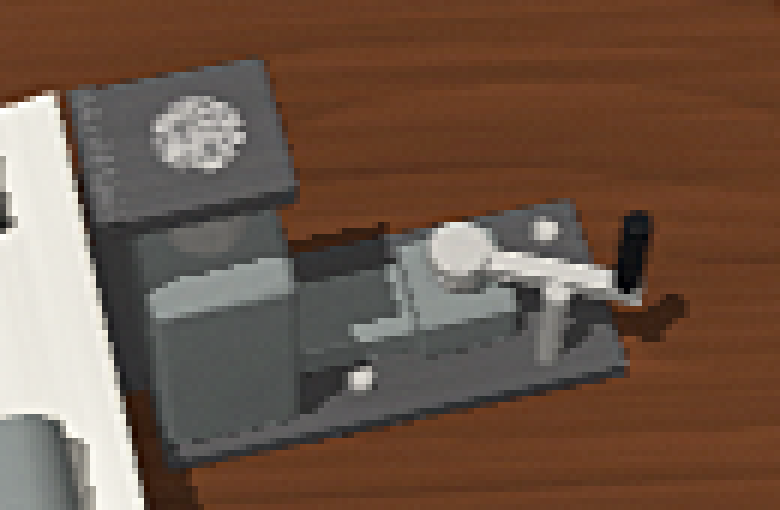

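Run:
```python
import numpy as np,cv2
from h import *
c=dict(np.load("top0.npz")); P=cloud(c)
def rep(name,m):
    v,u=np.nonzero(m); print(name,len(u),P[m].mean(0).round(4),P[m].min(0).round(3),P[m].max(0).round(3)); return u,v
X,Y,Z=P[...,0],P[...,1],P[...,2]
box=(X>.5)&(X<.68)&(Y>.08)&(Y<.24)
u,v=rep("pintop",box&(Z>.112)&(Y>.15)); print(onplane(c,[u.mean()],[v.mean()],.12))
u,v=rep("hub",box&(Z>.0715)&(Z<.08)&(Y<.145)); print(onplane(c,[u.mean()],[v.mean()],.074))
col=(X>.5)&(X<.68)&(Y>-.1)&(Y<.08)
u,v=rep("head",col&(Z>.2))
cnt=np.c_[X[col&(Z>.2)],Y[col&(Z>.2)]].astype(np.float32); r=cv2.minAreaRect(cnt);print("head rect",r)
s=dict(np.load("scene0.npz")); P2=cloud(s); X,Y,Z=P2[...,0],P2[...,1],P2[...,2]
P=P2; box=(X>.5)&(X<.68)&(Y>.08)&(Y<.24)
u,v=rep("pin scene",box&(Z>.085)); u,v=rep("pintop scene",box&(Z>.113));rep("hub",box&(Z>.0715)&(Z<.08)&(Y<.145))
# whole pin dark
```

```text
pintop 27 [0.5963 0.1943 0.1189] [0.591 0.188 0.116] [0.603 0.201 0.123]
[[0.59609518 0.1942089  0.12      ]]
hub 56 [0.5746 0.1176 0.0735] [0.561 0.104 0.072] [0.589 0.133 0.078]
[[0.57450415 0.11761001 0.074     ]]
head 1196 [ 0.5976 -0.008   0.2065] [ 0.558 -0.056  0.2  ] [0.64  0.038 0.213]
head rect ((0.5981429219245911, -0.008227858692407608), (0.07068010419607162, 0.08612334728240967), 10.358095169067383)
pin scene 48 [0.6015 0.1947 0.1087] [0.592 0.189 0.087] [0.607 0.203 0.122]
pintop scene 24 [0.6002 0.195  0.1185] [0.592 0.189 0.115] [0.607 0.2   0.122]
hub 35 [0.5791 0.1157 0.0731] [0.566 0.105 0.072] [0.593 0.131 0.078]
```

Pin top at about (0.597, 0.194, 0.119), stem axis at about (0.576, 0.117). They are 80 mm apart, as given. The lever is at about 74.5°, and shut works out near 70° from the jack axis, so the valve is at about 0.07 rad. I'll move above the pin with the jaws tangential (yaw of about 74.5°).

```bash
python3 -m jog '{"delta_pos":[[0.364,-0.303,0],[0.364,-0.303,0],[0.364,-0.303,0],[0.364,-0.303,0],[0.364,-0.303,0],[0.364,-0.303,0],[0.364,-0.303,0],[0.364,-0.303,0],[0.364,-0.303,0],[0.364,-0.303,0]],"turn":[[0,0,-0.5],[0,0,-0.5],[0,0,-0.5],[0,0,-0.5],[0,0,-0.5],[0,0,-0.5],[0,0,-0.5],[0,0,-0.5],[0,0,-0.5],[0,0,-0.5]],"hand":[0.2,0.2,0.2,0.2,0.2,0.2,0.2,0.2,0.2,0.2]}'
python3 -m jog '{"delta_pos":[[0.364,-0.303,0],[0.364,-0.303,0],[0.364,-0.303,0],[0.364,-0.303,0],[0.364,-0.303,0],[0.364,-0.303,0],[0.364,-0.303,0],[0.364,-0.303,0],[0.364,-0.303,-0.3],[0.364,-0.303,-0.3]],"turn":[[0,0,-0.5],[0,0,-0.5],[0,0,-0.5],[0,0,-0.5],[0,0,-0.5],[0,0,-0.5],[0,0,-0.5],[0,0,-0.5],[0,0,-0.5],[0,0,-0.5]],"hand":[0.2,0.2,0.2,0.2,0.2,0.2,0.2,0.2,0.2,0.2]}'
python3 - <<'E'
from workcell import bot,camera
import cv2,numpy as np
from h import *
o=bot.get_obs(); c=camera("wrist"); print(o["time"],o["ee_pos"],o["tcp_rot"],o["opening"],o["q"])
cv2.imwrite("pics/wrist1.png",c["frame"][:,:,::-1])
T=c2w(c,o);P=cloud(c,T);np.savez("wrist1.npz",T=T,**c)
X,Y,Z=P[...,0],P[...,1],P[...,2]
m=(abs(X-.597)<.025)&(abs(Y-.194)<.03)&(Z>.112)&(Z<.125); print(m.sum(),P[m].mean(0))
E
```

```text
time: 1.15
ee_pos: [0.4163, 0.3456, 0.231]
tcp_rot: [-180.0, 0.0, 114.7]
wrist_force: [0.4, 0.4, 1.1]
opening: 0.0512
time: 2.15
ee_pos: [0.5985, 0.1942, 0.2009]
tcp_rot: [180.0, -0.0, 74.7]
wrist_force: [-0.8, 0.6, -0.2]
opening: 0.0514
2.15 [0.59854301 0.19422195 0.20092044] [ 1.79978177e+02 -1.51284952e-02  7.46905652e+01] 0.05139079421175576 [1.79774883e+01 1.56283457e+01 1.89002887e+01 9.32453972e+01
 6.69086178e-04 1.23286926e+02]
302 [0.59614557 0.1964257  0.11855114]
```

View pics/wrist1.png

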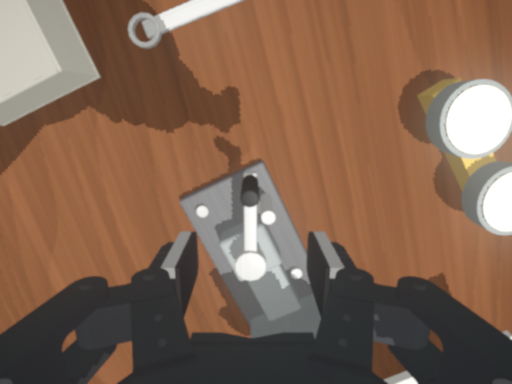

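The wrist view shows the pin at (250,190), on the lever straight above the hub at (250,265). The stop pin is to its right at (268,217). The pin measures (0.596, 0.196), which agrees with the top view. I'll descend and close to a loose cage.

```bash
python3 -m jog '{"delta_pos":[[-0.02,0.02,-0.39],[0,0,-0.39],[0,0,-0.39],[0,0,-0.39],[0,0,-0.39],[0,0,-0.39],[0,0,0],[0,0,0],[0,0,0],[0,0,0]],"turn":[[0,0,0],[0,0,0],[0,0,0],[0,0,0],[0,0,0],[0,0,0],[0,0,0],[0,0,0],[0,0,0],[0,0,0]],"hand":[0.2,0.2,0.2,0.2,0.2,0.2,-0.2,-0.4,-0.5,-0.55]}' 20
cat > look.py <<'E'
import sys
from workcell import bot,camera
import cv2,numpy as np
from h import *
tag=sys.argv[1]
o=bot.get_obs(); print(o["time"],o["ee_pos"].round(4),o["tcp_rot"].round(2),o["wrist_force"].round(2),round(o["opening"],4))
c=camera("top"); P=cloud(c); X,Y,Z=P[...,0],P[...,1],P[...,2]
# base plate: bright pixels, front of unit; tilt by plane fit
f=c["frame"].astype(int); br=(f.min(2)>150)&(f.max(2)-f.min(2)<40)
yj=np.array([-.177,.984]); s=np.array([.576,.117]); A=(X-s[0])*yj[0]+(Y-s[1])*yj[1]; B=(X-s[0])*yj[1]-(Y-s[1])*yj[0]
m=br&(A<-.16)&(A>-.42)&(abs(B)<.19)&(Z>.02)&(Z<.10)
for k in range(4):
    G=np.c_[A[m]+.16,np.ones(m.sum())]; k_=np.linalg.lstsq(G,Z[m],rcond=None)[0]; r=Z-(k_[0]*(A+.16)+k_[1]); m=m&(abs(r)<.012/(k+1))
print("tilt",round(float(np.arctan(k_[0])),4),"edge z",round(float(k_[1]),4),m.sum())
m=(abs(X-.58)<.07)&(abs(Y-.19)<.04)&(Z>.13)
cv2.imwrite(f"pics/{tag}.png",c["frame"][:,:,::-1])
E
python3 look.py top1
python3 - <<'E'
from workcell import bot,camera
import cv2
c=camera("scene");f=c["frame"][140:270,200:360,::-1];cv2.imwrite("pics/scene1.png",cv2.resize(f,None,fx=4,fy=4))
c=camera("wrist");cv2.imwrite("pics/wrist2.png",c["frame"][:,:,::-1])
E
```

```text
time: 3.2
ee_pos: [0.5972, 0.1961, 0.0856]
tcp_rot: [179.9, -0.1, 74.9]
wrist_force: [-0.5, -0.4, -0.5]
opening: 0.019
3.2 [0.5972 0.1961 0.0856] [ 1.7992e+02 -6.0000e-02  7.4860e+01] [-0.46 -0.42 -0.47] 0.019
tilt 0.1871 edge z 0.092 3531
```

View pics/scene1.png

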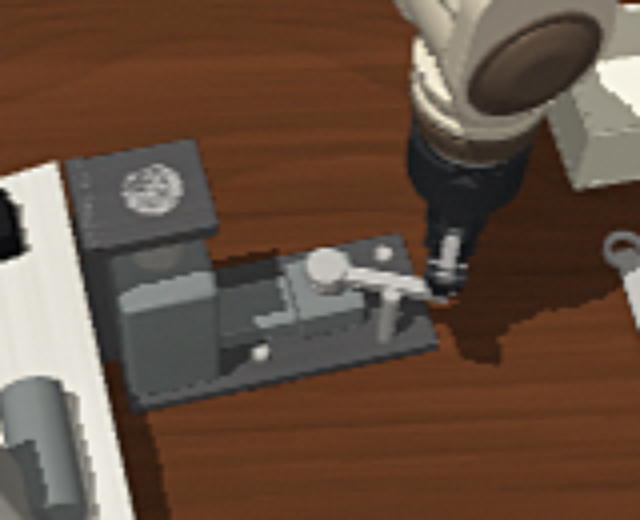

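View pics/wrist2.png

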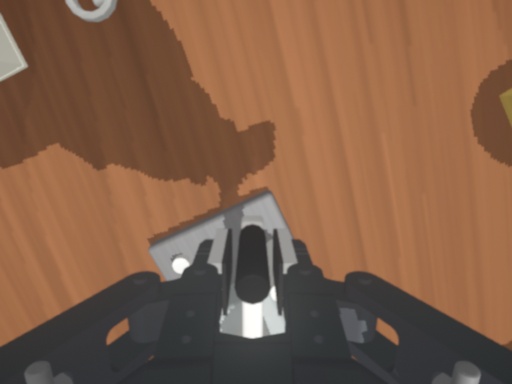

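The pin is caged and centred between the jaws, and the plate tilt reads 0.187 rad, so the unit is still raised. I'll tighten to 16 mm and open to about 0.19 rad, which is below any possible crack point.

```bash
python3 -m jog '{"delta_pos":[[0,0,0],[0,0,0],[-0.03,0.006,0],[-0.03,0.006,0],[-0.03,0.006,0],[-0.03,0.006,0],[-0.03,0.006,0],[-0.03,0.006,0],[0,0,0],[0,0,0]],"turn":[[0,0,0],[0,0,0],[0,0,0.135],[0,0,0.135],[0,0,0.135],[0,0,0.135],[0,0,0.135],[0,0,0.135],[0,0,0],[0,0,0]],"hand":[-0.62,-0.62,-0.62,-0.62,-0.62,-0.62,-0.62,-0.62,-0.62,-0.62]}' 20
python3 look.py top2
python3 - <<'E'
from workcell import bot,camera
import cv2
c=camera("wrist");cv2.imwrite("pics/wrist3.png",c["frame"][:,:,::-1])
E
```

```text
time: 4.35
ee_pos: [0.5884, 0.1975, 0.0843]
tcp_rot: [179.9, 0.0, 81.4]
wrist_force: [5.0, -1.1, -0.5]
opening: 0.0163
4.35 [0.5884 0.1975 0.0843] [179.9    0.    81.38] [ 4.98 -1.12 -0.53] 0.0163
tilt 0.186 edge z 0.0913 3549
```

View pics/wrist3.png

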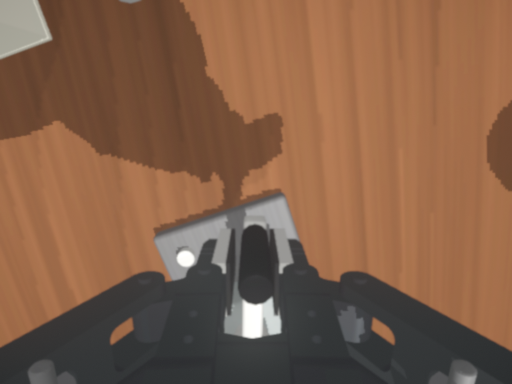

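The pin bears on the right-hand pad with 5 N and the unit hasn't moved. I'll open on in steps of about 0.08 rad, checking the tilt after each.

```bash
python3 -m jog '{"delta_pos":[[-0.026,0.003,0],[-0.026,0.003,0],[-0.026,0.003,0],[-0.026,0.003,0],[-0.026,0.003,0],[0,0,0],[0,0,0],[0,0,0],[0,0,0],[0,0,0]],"turn":[[0,0,0.115],[0,0,0.115],[0,0,0.115],[0,0,0.115],[0,0,0.115],[0,0,0],[0,0,0],[0,0,0],[0,0,0],[0,0,0]],"hand":[-0.62,-0.62,-0.62,-0.62,-0.62,-0.62,-0.62,-0.62,-0.62,-0.62]}'
python3 look.py top3
```

```text
time: 5.45
ee_pos: [0.5819, 0.1983, 0.0843]
tcp_rot: [179.9, 0.0, 86.0]
wrist_force: [5.0, -0.9, -1.6]
opening: 0.0163
5.45 [0.5819 0.1983 0.0843] [1.7991e+02 1.0000e-02 8.5980e+01] [ 4.96 -0.85 -1.63] 0.0163
tilt 0.1798 edge z 0.0899 3487
```

The tilt went from 0.186 to 0.180, which may mean it has started sinking. I'll hold still for a second to check.

```bash
python3 -m jog '{"delta_pos":[[0,0,0],[0,0,0],[0,0,0],[0,0,0],[0,0,0],[0,0,0],[0,0,0],[0,0,0],[0,0,0],[0,0,0]],"turn":[[0,0,0],[0,0,0],[0,0,0],[0,0,0],[0,0,0],[0,0,0],[0,0,0],[0,0,0],[0,0,0],[0,0,0]],"hand":[-0.62,-0.62,-0.62,-0.62,-0.62,-0.62,-0.62,-0.62,-0.62,-0.62]}'
python3 look.py top4
```

```text
time: 6.5
ee_pos: [0.5819, 0.1983, 0.0843]
tcp_rot: [179.9, 0.0, 86.0]
wrist_force: [5.8, -0.3, -2.0]
opening: 0.0161
6.5 [0.5819 0.1983 0.0843] [1.799e+02 1.000e-02 8.598e+01] [ 5.85 -0.32 -1.99] 0.0161
tilt 0.1806 edge z 0.09 3550
```

Steady now, so that was noise. On by about 0.06 rad.

```bash
python3 -m jog '{"delta_pos":[[-0.02,0.001,0],[-0.02,0.001,0],[-0.02,0.001,0],[-0.02,0.001,0],[-0.02,0,0],[0,0,0],[0,0,0],[0,0,0],[0,0,0],[0,0,0]],"turn":[[0,0,0.085],[0,0,0.085],[0,0,0.085],[0,0,0.085],[0,0,0.085],[0,0,0],[0,0,0],[0,0,0],[0,0,0],[0,0,0]],"hand":[-0.62,-0.62,-0.62,-0.62,-0.62,-0.62,-0.62,-0.62,-0.62,-0.62]}'
python3 look.py top5
```

```text
time: 7.55
ee_pos: [0.5771, 0.1985, 0.0843]
tcp_rot: [179.9, 0.0, 89.4]
wrist_force: [6.6, -1.2, -3.1]
opening: 0.0166
7.55 [0.5771 0.1985 0.0843] [1.7989e+02 1.0000e-02 8.9370e+01] [ 6.64 -1.18 -3.11] 0.0166
tilt 0.178 edge z 0.0892 3513
```

```bash
cat >> look.py <<'E'
c0=dict(np.load("top0.npz")); P0=cloud(c0); f0=c0["frame"].astype(int); b0=(f0.min(2)>150)&(f0.max(2)-f0.min(2)<40)
A0=(P0[...,0]-s[0])*yj[0]+(P0[...,1]-s[1])*yj[1]; B0=(P0[...,0]-s[0])*yj[1]-(P0[...,1]-s[1])*yj[0]
m0=b0&(A0<-.175)&(A0>-.26)&(abs(B0)<.14)&(P0[...,2]>.06)&(P0[...,2]<.1); m0=cv2.erode(m0.astype(np.uint8),np.ones((5,5)))>0
d=(P0[...,2]-Z)[m0]/(A0[m0]+.44)
print("unit est",round(float(np.median(d)),4),m0.sum())
E
python3 -m jog '{"delta_pos":[[-0.02,0,0],[-0.02,0,0],[-0.02,0,0],[-0.02,0,0],[-0.02,0,0],[0,0,0],[0,0,0],[0,0,0],[0,0,0],[0,0,0]],"turn":[[0,0,0.085],[0,0,0.085],[0,0,0.085],[0,0,0.085],[0,0,0.085],[0,0,0],[0,0,0],[0,0,0],[0,0,0],[0,0,0]],"hand":[-0.62,-0.62,-0.62,-0.62,-0.62,-0.62,-0.62,-0.62,-0.62,-0.62]}'
python3 look.py top6; python3 look.py top6b
```

```text
time: 8.6
ee_pos: [0.572, 0.1985, 0.0843]
tcp_rot: [179.9, 0.0, 92.8]
wrist_force: [5.4, -1.8, -2.7]
opening: 0.0161
8.6 [0.572  0.1985 0.0843] [1.799e+02 2.000e-02 9.277e+01] [ 5.41 -1.82 -2.72] 0.0161
tilt 0.1742 edge z 0.0881 3519
unit est 0.0141 1065
8.65 [0.572  0.1985 0.0844] [1.7989e+02 2.0000e-02 9.2780e+01] [ 5.36 -0.92 -1.6 ] 0.0165
tilt 0.1741 edge z 0.0881 3501
unit est 0.0142 1065
```

```bash
python3 -m jog '{"delta_pos":[[0,0,0],[0,0,0],[0,0,0],[0,0,0],[0,0,0],[0,0,0],[0,0,0],[0,0,0],[0,0,0],[0,0,0]],"turn":[[0,0,0],[0,0,0],[0,0,0],[0,0,0],[0,0,0],[0,0,0],[0,0,0],[0,0,0],[0,0,0],[0,0,0]],"hand":[-0.62,-0.62,-0.62,-0.62,-0.62,-0.62,-0.62,-0.62,-0.62,-0.62]}'
python3 look.py top7
```

```text
time: 9.7
ee_pos: [0.572, 0.1985, 0.0843]
tcp_rot: [179.9, 0.0, 92.8]
wrist_force: [6.3, -1.1, -2.7]
opening: 0.0162
9.7 [0.572  0.1985 0.0843] [1.7989e+02 2.0000e-02 9.2770e+01] [ 6.26 -1.1  -2.7 ] 0.0162
tilt 0.1749 edge z 0.0882 3551
unit est 0.0142 1065
```

Run:
```python
from workcell import camera
import numpy as np
from h import *
c0=dict(np.load("top0.npz"));c=camera("top");np.savez("top8.npz",**c)
P0=cloud(c0);P=cloud(c);D=P0[...,2]-P[...,2]
for n,(r0,r1,c0_,c1) in {"head":(142,158,278,300),"bench":(230,330,250,400),"bench2":(20,60,150,190) and (100,130,30,100),"plateL":(150,190,300,318),"plateM":(110,150,320,340),"comp":(140,160,375,395),"cond":(62,80,340,400)}.items():
    d=D[r0:r1,c0_:c1]; print(n,np.median(d).round(4))
```

```text
head 0.0032
bench -0.0006
bench2 0.0001
plateL 0.0024
plateM 0.0026
comp 0.0012
cond 0.0016
```

The ram head really is 3 mm lower, so the unit settled a little while the lever moved, but it holds still now. On in small steps.

```bash
python3 -m jog '{"delta_pos":[[-0.016,-0.001,0],[-0.016,-0.001,0],[-0.016,-0.001,0],[-0.016,-0.001,0],[-0.016,-0.002,0],[0,0,0],[0,0,0],[0,0,0],[0,0,0],[0,0,0]],"turn":[[0,0,0.07],[0,0,0.07],[0,0,0.07],[0,0,0.07],[0,0,0.07],[0,0,0],[0,0,0],[0,0,0],[0,0,0],[0,0,0]],"hand":[-0.62,-0.62,-0.62,-0.62,-0.62,-0.62,-0.62,-0.62,-0.62,-0.62]}'
python3 look.py top9
```

```text
time: 10.8
ee_pos: [0.568, 0.1982, 0.0843]
tcp_rot: [179.9, 0.0, 95.6]
wrist_force: [5.4, -1.1, -1.9]
opening: 0.0163
10.8 [0.568  0.1982 0.0843] [1.7989e+02 2.0000e-02 9.5570e+01] [ 5.42 -1.09 -1.86] 0.0163
tilt 0.1712 edge z 0.0871 3531
unit est 0.0182 1065
```

```bash
python3 -m jog '{"delta_pos":[[-0.017,-0.002,0],[-0.017,-0.002,0],[-0.017,-0.002,0],[-0.017,-0.002,0],[-0.017,-0.002,0],[0,0,0],[0,0,0],[0,0,0],[0,0,0],[0,0,0]],"turn":[[0,0,0.075],[0,0,0.075],[0,0,0.075],[0,0,0.075],[0,0,0.075],[0,0,0],[0,0,0],[0,0,0],[0,0,0],[0,0,0]],"hand":[-0.62,-0.62,-0.62,-0.62,-0.62,-0.62,-0.62,-0.62,-0.62,-0.62]}'
python3 look.py top10;python3 look.py top10b
```

```text
time: 11.85
ee_pos: [0.5637, 0.1977, 0.0843]
tcp_rot: [179.9, 0.0, 98.6]
wrist_force: [4.9, -1.2, -1.5]
opening: 0.0162
11.85 [0.5637 0.1977 0.0843] [1.799e+02 3.000e-02 9.857e+01] [ 4.89 -1.16 -1.54] 0.0162
tilt 0.1659 edge z 0.0854 3536
unit est 0.0241 1065
11.9 [0.5637 0.1977 0.0843] [1.7991e+02 3.0000e-02 9.8570e+01] [ 4.88 -1.09 -2.73] 0.016
tilt 0.1648 edge z 0.0854 3507
unit est 0.0237 1065
```

```bash
python3 -m jog '{"delta_pos":[[-0.017,-0.003,0],[-0.017,-0.003,0],[-0.017,-0.003,0],[-0.017,-0.003,0],[-0.017,-0.003,0],[0,0,0],[0,0,0],[0,0,0],[0,0,0],[0,0,0]],"turn":[[0,0,0.075],[0,0,0.075],[0,0,0.075],[0,0,0.075],[0,0,0.075],[0,0,0],[0,0,0],[0,0,0],[0,0,0],[0,0,0]],"hand":[-0.62,-0.62,-0.62,-0.62,-0.62,-0.62,-0.62,-0.62,-0.62,-0.62]}'
python3 look.py top11;python3 look.py top11b
```

```text
time: 12.95
ee_pos: [0.5593, 0.1969, 0.0843]
tcp_rot: [179.9, 0.0, 101.6]
wrist_force: [4.3, -1.1, -2.3]
opening: 0.0162
12.95 [0.5593 0.1969 0.0843] [1.7993e+02 3.0000e-02 1.0157e+02] [ 4.28 -1.14 -2.34] 0.0162
tilt 0.1548 edge z 0.0823 3474
unit est 0.0354 1065
13.0 [0.5592 0.1969 0.0843] [1.7993e+02 3.0000e-02 1.0157e+02] [ 4.29 -0.67 -1.49] 0.0162
tilt 0.1535 edge z 0.0821 3503
unit est 0.0359 1065
```

It is now clearly sinking. I'll hold and measure the rate.

```bash
python3 -m jog '{"delta_pos":[[0,0,0],[0,0,0],[0,0,0],[0,0,0],[0,0,0],[0,0,0],[0,0,0],[0,0,0],[0,0,0],[0,0,0]],"turn":[[0,0,0],[0,0,0],[0,0,0],[0,0,0],[0,0,0],[0,0,0],[0,0,0],[0,0,0],[0,0,0],[0,0,0]],"hand":[-0.62,-0.62,-0.62,-0.62,-0.62,-0.62,-0.62,-0.62,-0.62,-0.62]}'
python3 look.py top12
```

```text
time: 14.05
ee_pos: [0.5591, 0.1969, 0.0844]
tcp_rot: [179.9, 0.0, 101.6]
wrist_force: [5.7, -1.2, -2.5]
opening: 0.0164
14.05 [0.5591 0.1969 0.0844] [1.7995e+02 2.0000e-02 1.0156e+02] [ 5.72 -1.15 -2.49] 0.0164
tilt 0.1417 edge z 0.0784 3502
unit est 0.0498 1065
```

A steady 0.0135 rad/s, which is slow and controlled. There's plenty of time, so I'll keep holding and watching.

```bash
for i in 1; do python3 -m jog '{"delta_pos":[[0,0,0],[0,0,0],[0,0,0],[0,0,0],[0,0,0],[0,0,0],[0,0,0],[0,0,0],[0,0,0],[0,0,0]],"turn":[[0,0,0],[0,0,0],[0,0,0],[0,0,0],[0,0,0],[0,0,0],[0,0,0],[0,0,0],[0,0,0],[0,0,0]],"hand":[-0.62,-0.62,-0.62,-0.62,-0.62,-0.62,-0.62,-0.62,-0.62,-0.62]}'>/dev/null; python3 look.py top13; done
python3 -m jog '{"delta_pos":[[0,0,0],[0,0,0],[0,0,0],[0,0,0],[0,0,0],[0,0,0],[0,0,0],[0,0,0],[0,0,0],[0,0,0]],"turn":[[0,0,0],[0,0,0],[0,0,0],[0,0,0],[0,0,0],[0,0,0],[0,0,0],[0,0,0],[0,0,0],[0,0,0]],"hand":[-0.62,-0.62,-0.62,-0.62,-0.62,-0.62,-0.62,-0.62,-0.62,-0.62]}'>/dev/null; python3 look.py top14
python3 -m jog '{"delta_pos":[[0,0,0],[0,0,0],[0,0,0],[0,0,0],[0,0,0],[0,0,0],[0,0,0],[0,0,0],[0,0,0],[0,0,0]],"turn":[[0,0,0],[0,0,0],[0,0,0],[0,0,0],[0,0,0],[0,0,0],[0,0,0],[0,0,0],[0,0,0],[0,0,0]],"hand":[-0.62,-0.62,-0.62,-0.62,-0.62,-0.62,-0.62,-0.62,-0.62,-0.62]}'>/dev/null; python3 look.py top15
```

```text
15.1 [0.559  0.1969 0.0843] [1.7995e+02 2.0000e-02 1.0156e+02] [ 4.41 -1.35 -1.63] 0.0158
tilt 0.1238 edge z 0.0735 3439
unit est 0.0672 1065
16.15 [0.559  0.1969 0.0843] [1.7996e+02 3.0000e-02 1.0156e+02] [ 4.1 -1.2 -2.1] 0.0162
tilt 0.106 edge z 0.068 3421
unit est 0.0882 1065
17.2 [0.559  0.1969 0.0843] [1.7996e+02 2.0000e-02 1.0155e+02] [ 4.28 -1.95 -1.94] 0.0162
tilt 0.0814 edge z 0.0611 3410
unit est 0.1128 1065
```

The rate is rising slightly, to about 0.024 rad/s, but it is far below the limit. I'll continue.

```bash
python3 -m jog '{"delta_pos":[[0,0,0],[0,0,0],[0,0,0],[0,0,0],[0,0,0],[0,0,0],[0,0,0],[0,0,0],[0,0,0],[0,0,0]],"turn":[[0,0,0],[0,0,0],[0,0,0],[0,0,0],[0,0,0],[0,0,0],[0,0,0],[0,0,0],[0,0,0],[0,0,0]],"hand":[-0.62,-0.62,-0.62,-0.62,-0.62,-0.62,-0.62,-0.62,-0.62,-0.62]}'>/dev/null; python3 look.py top16
python3 -m jog '{"delta_pos":[[0,0,0],[0,0,0],[0,0,0],[0,0,0],[0,0,0],[0,0,0],[0,0,0],[0,0,0],[0,0,0],[0,0,0]],"turn":[[0,0,0],[0,0,0],[0,0,0],[0,0,0],[0,0,0],[0,0,0],[0,0,0],[0,0,0],[0,0,0],[0,0,0]],"hand":[-0.62,-0.62,-0.62,-0.62,-0.62,-0.62,-0.62,-0.62,-0.62,-0.62]}'>/dev/null; python3 look.py top17
```

```text
18.25 [0.559  0.1969 0.0844] [1.7996e+02 2.0000e-02 1.0155e+02] [ 4.83 -0.6  -1.68] 0.0165
tilt 0.0528 edge z 0.053 3322
unit est 0.1402 1065
19.3 [0.5589 0.1969 0.0843] [1.7997e+02 3.0000e-02 1.0155e+02] [ 4.14 -2.2  -1.74] 0.0164
tilt 0.0199 edge z 0.0436 3215
unit est 0.1731 1065
```

```bash
python3 -m jog '{"delta_pos":[[0,0,0],[0,0,0],[0,0,0],[0,0,0],[0,0,0],[0,0,0],[0,0,0],[0,0,0],[0,0,0],[0,0,0]],"turn":[[0,0,0],[0,0,0],[0,0,0],[0,0,0],[0,0,0],[0,0,0],[0,0,0],[0,0,0],[0,0,0],[0,0,0]],"hand":[-0.62,-0.62,-0.62,-0.62,-0.62,-0.62,-0.62,-0.62,-0.62,-0.62]}'>/dev/null; python3 look.py top18
python3 -m jog '{"delta_pos":[[0,0,0],[0,0,0],[0,0,0],[0,0,0],[0,0,0],[0,0,0],[0,0,0],[0,0,0],[0,0,0],[0,0,0]],"turn":[[0,0,0],[0,0,0],[0,0,0],[0,0,0],[0,0,0],[0,0,0],[0,0,0],[0,0,0],[0,0,0],[0,0,0]],"hand":[-0.62,-0.62,-0.62,-0.62,-0.62,-0.62,-0.62,-0.62,-0.62,-0.62]}'>/dev/null; python3 look.py top19
```

```text
20.35 [0.5587 0.1971 0.0843] [179.99   0.   101.54] [ 2.58 -1.45 -0.13] 0.0164
tilt -0.0001 edge z 0.038 3096
unit est 0.1921 1065
21.4 [0.5587 0.1971 0.0843] [179.99  -0.   101.54] [ 3.53 -0.99  0.66] 0.0161
tilt -0.0011 edge z 0.0378 3098
unit est 0.1927 1065
```

The unit is down: tilt about 0 and plate edge at 38 mm, exactly as specified. Now I'll turn the valve back along the arc, first to about 0.13 rad.

```bash
python3 -m jog '{"delta_pos":[[0.074,0.006,0],[0.074,0.006,0],[0.074,0.006,0],[0.074,0.006,0],[0.074,0.006,0],[0.069,-0.008,0],[0.069,-0.008,0],[0.069,-0.008,0],[0.069,-0.008,0],[0.069,-0.008,0]],"turn":[[0,0,-0.303],[0,0,-0.303],[0,0,-0.303],[0,0,-0.303],[0,0,-0.303],[0,0,-0.31],[0,0,-0.31],[0,0,-0.31],[0,0,-0.31],[0,0,-0.31]],"hand":[-0.62,-0.62,-0.62,-0.62,-0.62,-0.62,-0.62,-0.62,-0.62,-0.62]}'
python3 look.py top20
python3 - <<'E'
from workcell import bot,camera
import cv2
c=camera("wrist");cv2.imwrite("pics/wrist4.png",c["frame"][:,:,::-1])
E
```

```text
time: 22.45
ee_pos: [0.592, 0.197, 0.084]
tcp_rot: [-179.7, 0.0, 77.0]
wrist_force: [-10.0, -1.0, 6.3]
opening: 0.016
22.45 [0.592 0.197 0.084] [-1.7971e+02  4.0000e-02  7.6980e+01] [-10.02  -1.     6.32] 0.016
tilt -0.0018 edge z 0.0378 3104
unit est 0.1927 1065
```

View pics/wrist4.png

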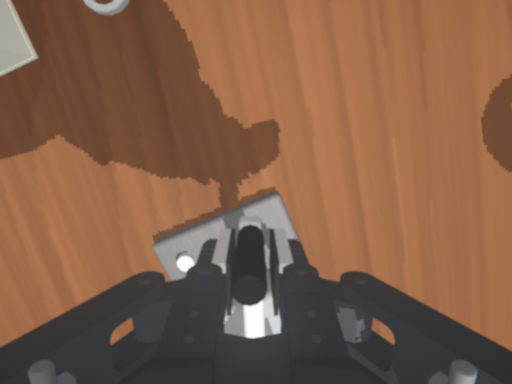

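```bash
python3 -m jog '{"delta_pos":[[0.0145,-0.003,0],[0.0145,-0.003,0],[0.0145,-0.003,0],[0.0145,-0.003,0],[0.0145,-0.004,0],[0.0145,-0.004,0],[0.0145,-0.004,0],[0.0145,-0.004,0],[0,0,0],[0,0,0]],"turn":[[0,0,-0.065],[0,0,-0.065],[0,0,-0.065],[0,0,-0.065],[0,0,-0.065],[0,0,-0.065],[0,0,-0.065],[0,0,-0.065],[0,0,0],[0,0,0]],"hand":[-0.62,-0.62,-0.62,-0.62,-0.62,-0.62,-0.62,-0.62,-0.62,-0.62]}'
python3 - <<'E'
from workcell import bot
print(bot.get_obs()["wrist_force"],bot.get_obs()["ee_pos"])
E
```

```text
time: 23.55
ee_pos: [0.5978, 0.1957, 0.084]
tcp_rot: [-179.7, 0.0, 72.9]
wrist_force: [-9.3, -0.3, 6.0]
opening: 0.0162
[-9.29390281 -0.29346404  6.03797593] [0.59775732 0.19566602 0.08399068]
```

```bash
python3 -m jog '{"delta_pos":[[0.01,-0.003,0],[0.01,-0.003,0],[0.01,-0.003,0],[0.01,-0.003,0],[0.01,-0.003,0],[0,0,0],[0,0,0],[0,0,0],[0,0,0],[0,0,0]],"turn":[[0,0,-0.044],[0,0,-0.044],[0,0,-0.044],[0,0,-0.044],[0,0,-0.044],[0,0,0],[0,0,0],[0,0,0],[0,0,0],[0,0,0]],"hand":[-0.62,-0.62,-0.62,-0.62,-0.62,-0.62,-0.62,-0.62,-0.62,-0.62]}'
python3 look.py top21
python3 - <<'E'
from workcell import bot,camera
import cv2,numpy as np
c=camera("scene");np.savez("scene2.npz",**c);f=c["frame"][180:240,255:335,::-1];cv2.imwrite("pics/scene2.png",cv2.resize(f,None,fx=8,fy=8,interpolation=cv2.INTER_CUBIC))
E
```

```text
time: 24.55
ee_pos: [0.6004, 0.1949, 0.084]
tcp_rot: [-179.7, 0.1, 71.2]
wrist_force: [-8.4, 1.7, 5.2]
opening: 0.016
24.55 [0.6004 0.1949 0.084 ] [-1.7973e+02  5.0000e-02  7.1150e+01] [-8.43  1.7   5.22] 0.016
tilt -0.0005 edge z 0.038 3096
unit est 0.1919 1065
```

View pics/scene2.png

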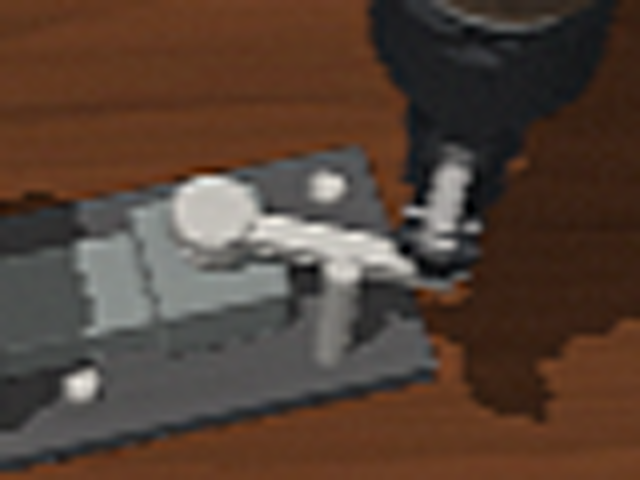

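It still moves freely at about 8.6 N. The lever is close to the stop pin in the scene view, so I'll take smaller steps.

```bash
python3 -m jog '{"delta_pos":[[0.0095,-0.003,0],[0.0095,-0.003,0],[0.0095,-0.003,0],[0,0,0],[0,0,0],[0,0,0],[0,0,0],[0,0,0],[0,0,0],[0,0,0]],"turn":[[0,0,-0.044],[0,0,-0.044],[0,0,-0.044],[0,0,0],[0,0,0],[0,0,0],[0,0,0],[0,0,0],[0,0,0],[0,0,0]],"hand":[-0.62,-0.62,-0.62,-0.62,-0.62,-0.62,-0.62,-0.62,-0.62,-0.62]}'
python3 -c "
from workcell import bot
o=bot.get_obs();print(o['ee_pos'].round(4),o['wrist_force'])"
```

```text
time: 25.65
ee_pos: [0.6016, 0.1945, 0.084]
tcp_rot: [-179.7, 0.1, 70.1]
wrist_force: [-10.5, 1.7, 5.6]
opening: 0.0162
[0.6016 0.1945 0.084 ] [-10.50472049   1.66551794   5.61564043]
```

```bash
python3 -m jog '{"delta_pos":[[0.0065,-0.002,0],[0,0,0],[0.0065,-0.002,0],[0,0,0],[0.0065,-0.002,0],[0,0,0],[0,0,0],[0,0,0],[0,0,0],[0,0,0]],"turn":[[0,0,-0.03],[0,0,0],[0,0,-0.03],[0,0,0],[0,0,-0.03],[0,0,0],[0,0,0],[0,0,0],[0,0,0],[0,0,0]],"hand":[-0.62,-0.62,-0.62,-0.62,-0.62,-0.62,-0.62,-0.62,-0.62,-0.62]}'
python3 -c "
from workcell import bot
o=bot.get_obs();print(o['ee_pos'].round(4),o['wrist_force'])"
```

```text
time: 26.65
ee_pos: [0.6028, 0.1941, 0.084]
tcp_rot: [-179.7, 0.1, 69.4]
wrist_force: [-7.9, 0.5, 5.7]
opening: 0.0164
[0.6028 0.1941 0.084 ] [-7.91292212  0.47672434  5.73191738]
```

```bash
python3 -m jog '{"delta_pos":[[0.0065,-0.002,0],[0,0,0],[0,0,0],[0.0065,-0.002,0],[0,0,0],[0,0,0],[0.0065,-0.002,0],[0,0,0],[0,0,0],[0,0,0]],"turn":[[0,0,-0.03],[0,0,0],[0,0,0],[0,0,-0.03],[0,0,0],[0,0,0],[0,0,-0.03],[0,0,0],[0,0,0],[0,0,0]],"hand":[-0.62,-0.62,-0.62,-0.62,-0.62,-0.62,-0.62,-0.62,-0.62,-0.62]}'
python3 -c "
from workcell import bot
o=bot.get_obs();print(o['ee_pos'].round(4),o['wrist_force'],o['joint_efforts'].round(1))"
```

```text
time: 27.65
ee_pos: [0.6035, 0.1938, 0.084]
tcp_rot: [-179.7, 0.1, 68.7]
wrist_force: [-10.1, -0.4, 6.0]
opening: 0.0163
[0.6035 0.1938 0.084 ] [-10.08427991  -0.35772503   6.01788939] [ -2.2 -61.4  48.1  -3.9  -0.9   0. ]
```

```bash
python3 -m jog '{"delta_pos":[[0.0065,-0.002,0],[0,0,0],[0,0,0],[0.0065,-0.002,0],[0,0,0],[0,0,0],[0,0,0],[0,0,0],[0,0,0],[0,0,0]],"turn":[[0,0,0],[0,0,0],[0,0,0],[0,0,0],[0,0,0],[0,0,0],[0,0,0],[0,0,0],[0,0,0],[0,0,0]],"hand":[-0.62,-0.62,-0.62,-0.62,-0.62,-0.62,-0.62,-0.62,-0.62,-0.62]}'
python3 -c "
from workcell import bot
o=bot.get_obs();print(o['ee_pos'].round(5),o['wrist_force'],o['joint_efforts'].round(1))"
python3 look.py top22
python3 - <<'E'
from workcell import bot,camera
import cv2,numpy as np
c=camera("scene");np.savez("scene3.npz",**c);f=c["frame"][180:240,255:335,::-1];cv2.imwrite("pics/scene3.png",cv2.resize(f,None,fx=8,fy=8,interpolation=cv2.INTER_CUBIC))
E
```

```text
time: 28.65
ee_pos: [0.604, 0.1937, 0.084]
tcp_rot: [-179.7, 0.1, 68.7]
wrist_force: [-11.8, 1.4, 6.9]
opening: 0.0167
[0.60395 0.19374 0.08403] [-11.8479515    1.41520594   6.85769234] [ -2.8 -61.2  48.4  -4.4  -1.2   0. ]
28.65 [0.604  0.1937 0.084 ] [-1.7969e+02  8.0000e-02  6.8670e+01] [-11.85   1.42   6.86] 0.0167
tilt -0.0006 edge z 0.038 3059
unit est 0.1927 1065
```

View pics/scene3.png

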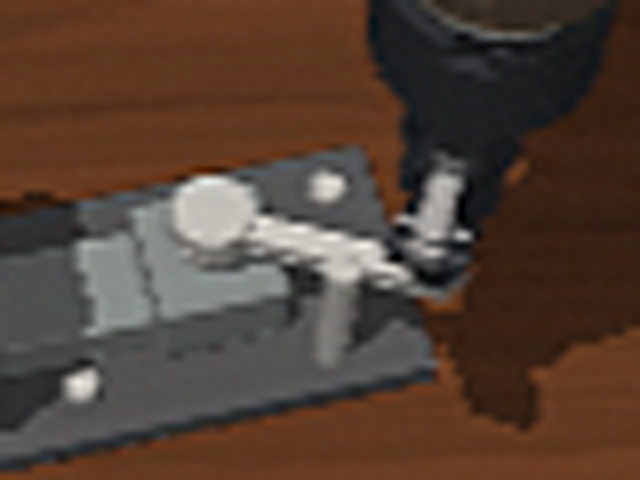

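Force is rising while the motion lags, so the lever is probably at the stop. One more tiny step will confirm it.

```bash
python3 -m jog '{"delta_pos":[[0.0065,-0.002,0],[0,0,0],[0,0,0],[0.0065,-0.002,0],[0,0,0],[0,0,0],[0,0,0],[0,0,0],[0,0,0],[0,0,0]],"turn":[[0,0,0],[0,0,0],[0,0,0],[0,0,0],[0,0,0],[0,0,0],[0,0,0],[0,0,0],[0,0,0],[0,0,0]],"hand":[-0.62,-0.62,-0.62,-0.62,-0.62,-0.62,-0.62,-0.62,-0.62,-0.62]}'
python3 - <<'E'
from workcell import bot
o=bot.get_obs();print(o['ee_pos'].round(5),o['wrist_force'],o['joint_efforts'].round(1))
import numpy as np
from h import *
c=dict(np.load("scene0.npz"));P=cloud(c);f=c["frame"].astype(int)
X,Y,Z=P[...,0],P[...,1],P[...,2]
m=(abs(X-.605)<.02)&(abs(Y-.163)<.02)&(Z>.02)&(Z<.08); 
for v,u in zip(*np.nonzero(m)): print(u,v,P[v,u].round(3),f[v,u])
E
```

```text
time: 29.75
ee_pos: [0.6046, 0.1935, 0.084]
tcp_rot: [-179.7, 0.1, 68.7]
wrist_force: [-11.5, 0.4, 5.6]
opening: 0.0162
[0.60463 0.19353 0.08398] [-11.46545028   0.36687387   5.60545342] [ -2.7 -61.5  48.4  -4.2  -1.1   0. ]
292 208 [0.586 0.148 0.07 ] [212 208 202]
296 208 [0.585 0.159 0.067] [240 237 228]
298 208 [0.588 0.164 0.071] [169 168 163]
299 208 [0.587 0.167 0.07 ] [127 127 122]
291 209 [0.588 0.145 0.068] [216 213 206]
292 209 [0.589 0.147 0.069] [214 211 202]
293 209 [0.589 0.15  0.069] [211 208 201]
294 209 [0.586 0.154 0.063] [212 208 202]
295 209 [0.59  0.156 0.07 ] [210 207 199]
296 209 [0.589 0.159 0.069] [208 207 199]
297 209 [0.588 0.162 0.067] [211 208 201]
298 209 [0.589 0.164 0.068] [213 208 204]
299 209 [0.588 0.168 0.066] [216 213 206]
300 209 [0.588 0.17  0.066] [229 226 217]
301 209 [0.591 0.173 0.071] [246 243 235]
302 209 [0.59  0.176 0.068] [223 221 213]
303 209 [0.587 0.179 0.064] [176 174 169]
304 209 [0.59  0.182 0.067] [145 135 126]
291 210 [0.59  0.145 0.066] [193 188 184]
292 210 [0.591 0.147 0.067] [220 218 211]
293 210 [0.593 0.15  0.07 ] [229 22
[... 3473 characters left out ...]
97 220 [0.613 0.161 0.048] [117 116 112]
298 220 [0.611 0.164 0.044] [93 89 88]
295 221 [0.609 0.156 0.036] [132 130 125]
296 221 [0.611 0.159 0.038] [128 126 122]
297 221 [0.613 0.161 0.042] [116 115 110]
298 221 [0.611 0.164 0.039] [89 86 84]
295 222 [0.608 0.157 0.028] [132 131 127]
296 222 [0.61  0.159 0.031] [126 125 121]
297 222 [0.61  0.162 0.03 ] [122 121 116]
298 222 [0.609 0.166 0.028] [99 99 94]
295 223 [0.608 0.158 0.021] [134 132 127]
296 223 [0.611 0.16  0.026] [125 123 121]
297 223 [0.613 0.162 0.03 ] [108 107 103]
298 223 [0.61  0.166 0.024] [69 68 65]
295 224 [0.611 0.157 0.021] [133 132 129]
296 224 [0.612 0.16  0.023] [127 126 120]
297 224 [0.611 0.163 0.021] [104 103  99]
```

```bash
python3 -m jog '{"delta_pos":[[0.0065,-0.002,0],[0,0,0],[0,0,0],[0.0065,-0.002,0],[0,0,0],[0,0,0],[0,0,0],[0,0,0],[0,0,0],[0,0,0]],"turn":[[0,0,0],[0,0,0],[0,0,0],[0,0,0],[0,0,0],[0,0,0],[0,0,0],[0,0,0],[0,0,0],[0,0,0]],"hand":[-0.62,-0.62,-0.62,-0.62,-0.62,-0.62,-0.62,-0.62,-0.62,-0.62]}'
python3 - <<'E'
from workcell import bot,camera
import cv2,numpy as np
o=bot.get_obs();print(o['ee_pos'].round(5),o['wrist_force'],o['joint_efforts'].round(2))
c=camera("wrist");f=c["frame"][180:360,150:350,::-1];cv2.imwrite("pics/wrist5.png",cv2.resize(f,None,fx=3,fy=3,interpolation=cv2.INTER_CUBIC))
E
```

```text
time: 30.75
ee_pos: [0.6048, 0.1935, 0.084]
tcp_rot: [-179.6, 0.1, 68.7]
wrist_force: [-13.6, 1.2, 7.5]
opening: 0.0164
[0.60482 0.19346 0.08397] [-13.57536046   1.20368584   7.46454356] [-3.620e+00 -6.101e+01  4.889e+01 -5.170e+00 -1.500e+00  1.000e-02]
```

View pics/wrist5.png

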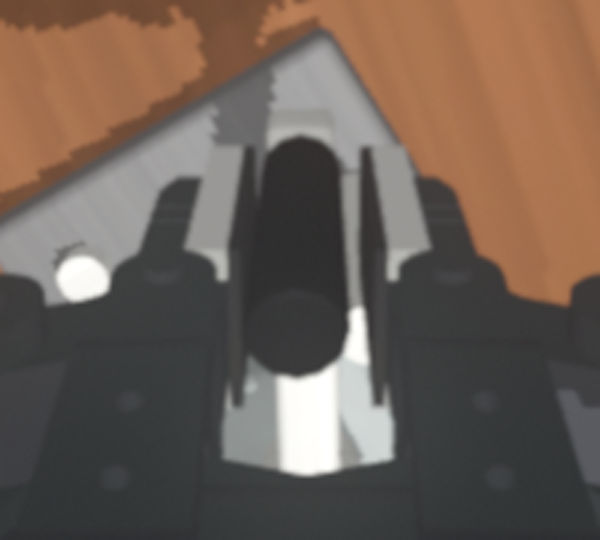

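Motion has now stalled: 0.2 mm moved of 0.65 mm commanded, with the force up to 13.6 N. That is about 4–5 N over the turning force, so the lever is against the stop. I'll ease off, open the fingers and lift away.

```bash
python3 -m jog '{"delta_pos":[[-0.012,0.004,0],[-0.012,0.004,0],[0,0,0],[0,0,0],[0,0,0],[0,0,0],[0,0,0.2],[0,0,0.4],[0,0,0.6],[0,0,0.6]],"turn":[[0,0,0],[0,0,0],[0,0,0],[0,0,0],[0,0,0],[0,0,0],[0,0,0],[0,0,0],[0,0,0],[0,0,0]],"hand":[-0.62,-0.62,-0.4,-0.1,0.2,0.2,0.2,0.2,0.2,0.2]}'
python3 -m jog '{"delta_pos":[[0,0,0.6],[-0.3,0.2,0.4],[-0.6,0.4,0],[-0.6,0.4,0],[-0.6,0.4,0],[-0.6,0.4,0],[-0.6,0.4,0],[-0.3,0.2,0],[0,0,0],[0,0,0]],"turn":[[0,0,0],[0,0,0],[0,0,0],[0,0,0],[0,0,0],[0,0,0],[0,0,0],[0,0,0],[0,0,0],[0,0,0]],"hand":[0.2,0.2,0.2,0.2,0.2,0.2,0.2,0.2,0.2,0.2]}'
python3 look.py top30
python3 - <<'E'
import numpy as np,cv2
from h import *
from workcell import camera
for n in ("top","scene"):
    c0=dict(np.load(n+"0.npz")); c=camera(n); np.savez(n+"9.npz",**c)
    for q,k in ((c0,"start"),(c,"now")):
        P=cloud(q);X,Y,Z=P[...,0],P[...,1],P[...,2]
        box=(X>.55)&(X<.68)&(Y>.15)&(Y<.24)&(Z>.112)&(Z<.126);hub=(X>.5)&(X<.62)&(Y>.09)&(Y<.145)&(Z>.0715)&(Z<.08)
        v,u=np.nonzero(box);p=onplane(q,[u.mean()],[v.mean()],.119)[0];v,u=np.nonzero(hub);h=onplane(q,[u.mean()],[v.mean()],.074)[0]
        print(n,k,box.sum(),p.round(4),h.round(4),"lever deg",np.degrees(np.arctan2(p[1]-h[1],p[0]-h[0])).round(2),"r",np.hypot(*(p-h)[:2]).round(4))
    f=c["frame"]; x0,y0=(190,130) if n=="top" else (205,165)
    cv2.imwrite(f"pics/{n}z9.png",cv2.resize(f[y0:y0+85,x0:x0+130,::-1],None,fx=6,fy=6,interpolation=cv2.INTER_NEAREST))
E
```

```text
time: 31.8
ee_pos: [0.6066, 0.1931, 0.1758]
tcp_rot: [-180.0, 0.0, 68.6]
wrist_force: [-0.1, -0.5, 0.6]
opening: 0.051
time: 32.8
ee_pos: [0.427, 0.3133, 0.2251]
tcp_rot: [180.0, -0.1, 68.7]
wrist_force: [0.4, 0.5, -1.2]
opening: 0.0514
32.8 [0.427  0.3133 0.2251] [ 1.7995e+02 -5.0000e-02  6.8650e+01] [ 0.41  0.48 -1.15] 0.0514
tilt -0.0017 edge z 0.0378 3173
unit est 0.1923 1065
top start 27 [0.5963 0.1943 0.119 ] [0.5745 0.1176 0.074 ] lever deg 74.16 r 0.0797
top now 29 [0.6022 0.1919 0.119 ] [0.5745 0.1175 0.074 ] lever deg 69.57 r 0.0794
scene start 25 [0.6007 0.1947 0.119 ] [0.5796 0.1156 0.074 ] lever deg 75.09 r 0.0819
scene now 24 [0.6068 0.1935 0.119 ] [0.5782 0.1177 0.074 ] lever deg 69.32 r 0.081
```

View pics/scenez9.png

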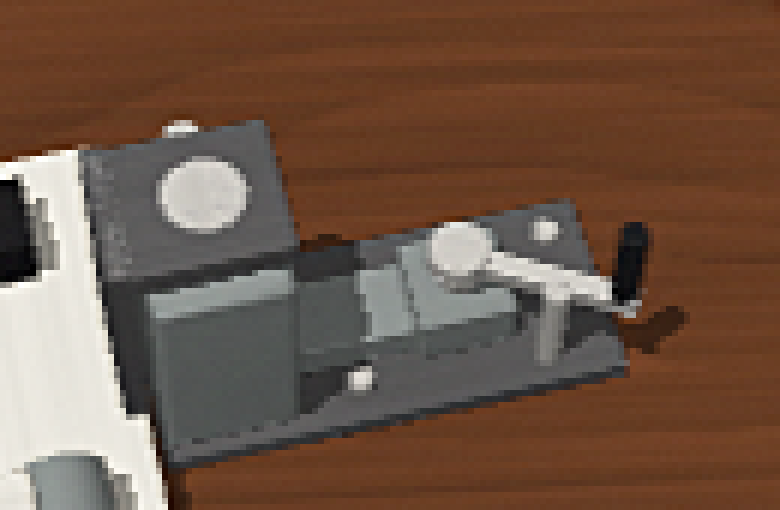

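View pics/top30.png

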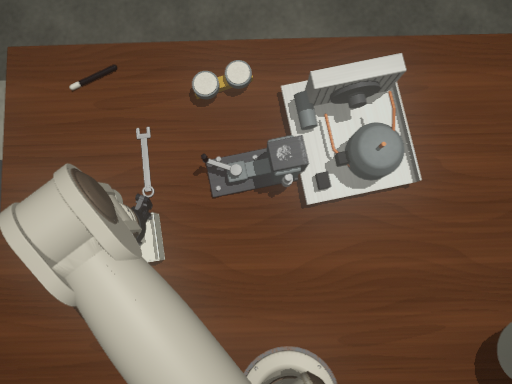

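The lever is now at 69.4–69.6°, about 0.09 rad back past its start. Shut is estimated at about 70°, so it is against the stop pin. The unit reads fully down, and the arm is clear at 0.225 m height. Handing in.

```bash
python3 -c "
from workcell import ticket
print(ticket.job_done())"
```

```text
the job is handed in; nothing more can be done
None
```

The unit is standing on the bench on all its feet, the valve is shut against its stop, and I handed the job in at about 33 s. No verdict was reported.

- **Lowering:** I held the pin in a loose finger cage and opened the valve to about 0.5 rad. The unit then sank at 0.013 to about 0.03 rad/s, rising gradually as it came down. It took about 8 s, well under the 0.11 rad/s limit.
- **Shutting:** I turned the lever back in small steps until it stopped following. The wrist force then was 13.6 N sideways (8–10 N while it turned), so I estimate about 7 N on the stop pin. I eased off before letting go.
- **Last checks:** The unit reads 0.192 rad down, with its plate edge at 38 mm and the tilt about 0. The lever reads 69.3–69.6° in the two cameras. My estimate of shut was 70–72°, so they agree to about 1–2.5°. The wrist force is about 1 N, with the arm clear of everything.
- **Unexpected or unchecked:**
  - The unit crept down by about 0.02 rad in small steps while I was still opening the lever, before it began to sink steadily. I did not find out why.
  - I did not measure the tub, jar and wrench again at the end. The wrench looks unmoved in the last top view. The arm hid the jar and part of the tub, but it stayed well above all three.

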